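# Press a dowel pin home with one turn of a flywheel press

### The arm

A 6-joint arm with a two-finger parallel gripper is mounted at the origin on the work surface. World frame = base frame: x ahead of the robot, y to its left, z up, the work surface at z = 0. Lengths are in m, angles in rad, forces in N, time in s.
With the tool pointing down it reaches from about 0.25 to 0.775 m from the base axis. Payload 4 kg.
Tool frame: the origin (TCP) lies at the very end of the fingers, on their centre line; the grasp point (between the pads) lies hold_point_z behind it (hold_point_z is the distance from the TCP to the grasp point, in m); z points along the fingers, y is the direction in which the jaws open and shut (so a half turn about z gives the same grasp; the last joint's range is limited). The gripper opens to 94 mm and grips with 3 to 60 N. Pads are 16 mm wide; open, the fingers measure 119 mm over their backs; the gripper's body (75 mm by 177 mm) begins 78 mm behind the grasp point.
Start: joints at [-1.297, 0.087, 1.371, -0, 1.684, -0.103], TCP at [0.202, -0.511, 0.206] pointing down, gripper open.
Joint ranges: [-3.1, 3.1], [-0.76, 2.03], [0.27, 2.55], [-1.08, 4.22], [0.17, 2.65], [-2.57, 2.57]. Speed limits (rad/s): [2.79, 2.79, 3.14, 3.14, 3.14, 3.14].

### API

Orientations are given as [roll, pitch, yaw] about the fixed x, y, z axes, in that order (R = Rz(yaw) Ry(pitch) Rx(roll)).
In Python, from bench import * gives the robot as it stands.
- The arm moves only by the tool step_arm, never from a script. Its argument "increments" is text: rows parted by semicolons, each of 6 numbers parted by spaces: the shift along the tool's x, y, z in cm, then the turn, a rotation vector about the tool's x, y, z in rad. A call has 1 to 5 rows; each row shifts and turns the commanded pose from where the row before left it, along the tool's axes as they then stand; what a row does not reach is not made up. A row lasts 1/10 s, in which the tool goes at most 50 mm and 8.59 degrees, less where a joint would pass 70% of its speed; a pose out of reach is approached as far as the arm can. A call is refused whole if a number of a shift passes 5 or a number of a turn 0.15, either way. A call with a gripper value outside its range is refused whole. "claw" is the gripper's target within -1 to 1 (shut at 1, half-way at 0, fully open at -1), set as the call begins (left out, the last holds). The fingers move at their own pace and stop on an object; the grip force is fixed at half the most. Time passes only in rows, so rows that do not move let the fingers close. It gives the time, the measured TCP pose, the force and the opening at its end, in the units of the state.
- get_obs(): the state, without advancing time (a new reading comes with each control period).
- snapshot(name): name is "side" or "top" or "wrist"; returns the picture (400x640x3 uint8, red, green, blue); there is no depth.
- calibration(name): a dict with "camera_matrix" (3x3 intrinsics, pixels), "eye" and "orientation" of the camera in the world; the wrist camera has in their place "tool_from_camera" (4x4, takes a point from camera to tool coordinates, whose origin is the TCP and whose axes are the flange's). Camera axes: x right, y up, looking along -z (the intrinsics and any distortion apply to the point x, -y, -z); pixel columns grow to the right and rows downward; lengths in m; the calibration is good to about 2 mm. A picture is of the moment at which its call begins: read the wrist's pose just before it. calibration takes no time and is no camera call.
- close_job(): hands the job in, once; it reports no verdict.
The state is a dict: "time": time; "joint_positions": joint angles; "qvel": joint speeds; "joint_torque": joint torques, N m; "tool_pos": TCP position; "ee_rot": TCP orientation; "wrist_force": force on the tool from outside, world axes, zero at the start; "wrist_torque": the same for the moment, N m; "width": finger opening in m.
Only numpy, scipy, OpenCV 4.12 (cv2) and the standard library are available. Lean on these libraries where they do the work, as an engineer would, in place of code of your own. Each camera call takes 0.05 s, during which the arm holds its last target. There are 200 camera calls.

### The job

Set the aluminium foot down in the nest of the hand press with its brass pin facing the ram (do not drop it), then take the black crank grip and turn the red flywheel clockwise, seen from above, once round (it now stands a little past home), so that the ram drives the pin in and draws back, until the wheel comes up fully against its home stop. Treat the crank gently at the stop, never forcing it, then let go; leave everything else on the bench where it is.

Things in the scene. Friction and masses are not known exactly. Their poses are not given: they have to be found in the camera images.
- press: Green bench press, fixed; place and yaw vary. Base 130 x 430 x 20 mm, housing under the wheel 110 x 120 mm, 82 mm high. Origin on the bench below the wheel's vertical axis, z up; its -y runs from the wheel along the ram to the nest and anvil. The 22 mm square steel ram lies 45 mm above the bench, its end 150 mm from the wheel axis when drawn back, up to 162 mm at the start.
- axis (a point): Point on the flywheel's vertical turning axis, 116 mm above the bench, level with the wheel's top face. Axes as press.
- wheel: Red flywheel, 170 mm across, 18 mm thick, steel hub cap 48 mm across and 8 mm high; origin on its axis, underside. Turns clockwise seen from above, one revolution from home to home. First half turn pushes the ram out 44 mm, second half draws it back. Idle it takes about 3 N at the crank, up to 12 N while pressing the pin (just before half way). It stays where left.
- nest (a point): Centre of the seated foot's footprint on the nest floor, 20 mm above the bench. Axes as press. Side walls 25 mm either side in x, 8 mm thick, 12 mm high, flared at the top; the anvil is the back wall, 23 mm off towards -y, 50 mm above the floor; open to the ram (+y) and above. The foot may be set up to 12 mm forward (+y): the ram pushes it to the anvil.
- crank_top (a point): Centre of the top of the crank grip, 165 mm above the bench, 68 mm from the wheel axis. At the start it stands 18 to 43 degrees clockwise past home, so the home stop is met BEFORE the grip is back where it began. Home is roughly on the press's +y side of the axis, known only to 20 degrees: it must be felt.
- crank: The crank grip: black upright cylinder 28 mm across, 46 mm tall, spinning freely on its pin (its axes mean nothing); origin at the centre of its foot, 119 mm above the bench, 3 mm over the wheel's face. Let it turn in the fingers or hold it fast, as you like.
- plunger (a joint): Home indicator: small steel plunger with green tip in a grey holder roughly on the +x side of the rim, moved outwards by a brass bump on the wheel. 0 m when the wheel is elsewhere; rises in the last 9 degrees (adding 1 to 2 N at the crank) to about 3.5 mm at the home stop. Above 2.3 mm, within about 2 degrees before the stop, is home. Not to be pushed itself.
- shoe (a joint): How far the sprung yellow stop shoe, roughly on the -x side under the rim, is pushed in by the brass dog under the wheel, m. 0 until the dog meets it at home, then 3 N preload plus 6 N per mm at 74 mm radius. Pushing it in more than 2.5 mm (about 23 N at the crank) is forcing; a steady rise to 10 to 15 N at the crank shows that the wheel is home.
- foot: Loose aluminium block 44 (x) x 46 (y) x 50 mm (z), about 0.3 kg; origin at the centre of its underside. A brass pin 14 mm across stands out of its +y face, 25 mm above the underside. In the nest its axes lie parallel to the press's, pin to +y (the ram). Grip it across its x faces with the fingertips 13 mm or more above its underside, clear of the nest walls.
- pin_tip (a point): Centre of the outer end of the brass pin, 9 to 12 mm out from the foot's +y face at the start.
- pin (a joint): How far the press-fit pin has been pushed in, m: 0 to 0.003 at the start, 0.012 when flush with the foot's face. It takes about 24 N to push and stays where it is.
- hammer: Bystander: hammer lying on the bench, handle to its -x.
- wrench: Bystander: wrench lying on the bench.
- brush: Bystander: brush lying on the bench.
- spray: Bystander: yellow spray can, 60 mm across, 170 mm tall, standing; origin at centre of underside.
- mug: Bystander: blue mug, 80 mm across, 90 mm tall; origin at centre of underside.
- tube: Bystander: steel tube offcut, 60 mm across, 60 mm tall, standing; origin at centre of underside.
- flange: Bystander: dark steel flange, 90 mm across, 34 mm tall; origin at centre of underside.
Things that resemble listed ones, but are neither listed nor needed, are in the scene too. Leave any brown or purple look-alike of the foot alone.

How it is judged:
By the outcome, as a careful person would: the job done as asked, in the order asked, and still so for the second after the job is handed in, with the robot touching nothing.
It also fails if it takes over 72 s, if anything falls off the work surface, if the arm or the gripper's body presses on something with over 40 N, if the wrist force passes 120 N, or if a joint passes its speed limit or range.

## Working session

There is one attempt and no reset: what is moved stays moved. The work goes in short steps, Python scripts to look and compute and a tool call to move; the robot and the scene stay as the last step left them, time stands still between calls to the robot, and variables do not carry over. Pictures are saved under pics/ and viewed, about 8 in all and at most 12, crops included, and the job is handed in when it is done.

Besides the shell and the picture viewer there is one more tool, called by a JSON object that holds its "op" and its "data". step_arm: Moves the arm, as the interface text tells. Its arguments: {"type":"object","properties":{"increments":{"type":"string"},"claw":{"type":"number"}},"required":["increments"]}

```bash
mkdir -p pics; ls; cat > h.py <<'E'
from bench import *
import numpy as np, cv2
from scipy.spatial.transform import Rotation as R
def cam(n):
    c=calibration(n); K=np.array(c["camera_matrix"],float)
    if "eye" in c:
        o=np.array(c["orientation"],float)
        r=o if o.shape==(3,3) else R.from_euler('xyz',o).as_matrix()
        return K,r,np.array(c["eye"],float),c
    s=get_obs(); T=np.array(c["tool_from_camera"]); rt=R.from_euler('xyz',s["ee_rot"]).as_matrix()
    return K,rt@T[:3,:3],rt@T[:3,3]+np.array(s["tool_pos"]),c
def ray(C,uv):
    K,r,e,c=C; p=cv2.undistortPoints(np.array([[uv]],float),K,np.array(c["distortion"],float) if "distortion" in c else None)[0,0]
    return e,r@np.array([p[0],-p[1],-1.])
def onplane(C,uv,z):
    e,d=ray(C,uv); return (e+d*(z-e[2])/d[2])
def proj(C,P):
    K,r,e,c=C; q=r.T@(np.array(P,float)-e); q=np.array([q[0],-q[1],-q[2]])
    return cv2.projectPoints(q[None],np.zeros(3),np.zeros(3),K,np.array(c["distortion"],float) if "distortion" in c else None)[0].ravel()
def snap(n,f):
    C=cam(n); im=snapshot(n); cv2.imwrite("pics/"+f,cv2.cvtColor(im,cv2.COLOR_RGB2BGR)); return C,im
E
python3 - <<'E'
from h import *
print(get_obs())
for n in("top","side","wrist"): print(n,calibration(n))
snap("top","top1.png");snap("side","side1.png")
E
```

```text
pics
{'time': 0.0, 'joint_positions': array([-1.29709682e+00,  8.79723665e-02,  1.37223509e+00,  7.95935188e-06,
        1.68362644e+00, -1.03087078e-01]), 'qvel': array([ 0.00151397,  0.00110905,  0.00148651, -0.00021973,  0.0011151 ,
        0.00077435]), 'joint_torque': array([-5.43583064e-04, -3.40180779e+01, -3.02429366e+01,  7.16824830e-02,
        3.29936366e-02, -1.68151087e-04]), 'tool_pos': array([ 0.20221843, -0.51088088,  0.20430443]), 'ee_rot': array([-3.13936411e+00, -2.38503724e-04,  3.76787202e-01]), 'wrist_force': array([0.39147102, 0.44873764, 0.63297329]), 'wrist_torque': array([-0.03850009,  0.00389677, -0.01967073]), 'width': 0.09415757667858966}
top {'camera_matrix': array([[479.06701764,   0.        , 315.84102316],
       [  0.        , 479.06701764, 198.10578062],
       [  0.        ,   0.        ,   1.        ]]), 'eye': array([ 0.36165224, -0.06897081,  1.82191971]), 'orientation': array([ 0.11037179, -0.00315172, -1.58897704])}
side {'camera_matrix': array([[415.63658625,   0.        , 319.4381954 ],
       [  0.        , 415.63658625, 194.54616043],
       [  0.        ,   0.        ,   1.        ]]), 'eye': array([ 0.13715158, -0.98294713,  1.10580097]), 'orientation': array([ 0.78959822,  0.01296046, -0.42263082])}
wrist {'camera_matrix': array([[335.55545085,   0.        , 320.79960036],
       [  0.        , 335.55545085, 194.54730897],
       [  0.        ,   0.        ,   1.        ]]), 'tool_from_camera': array([[ 1.34880789e-03,  9.72516879e-01,  2.32828481e-01,
         6.69469779e-02],
       [ 9.99998352e-01, -1.59468056e-03,  8.67798025e-04,
         2.83719261e-04],
       [ 1.21523528e-03,  2.32826927e-01, -9.72517427e-01,
        -1.78545508e-01],
       [ 0.00000000e+00,  0.00000000e+00,  0.00000000e+00,
         1.00000000e+00]])}
```

View pics/top1.png

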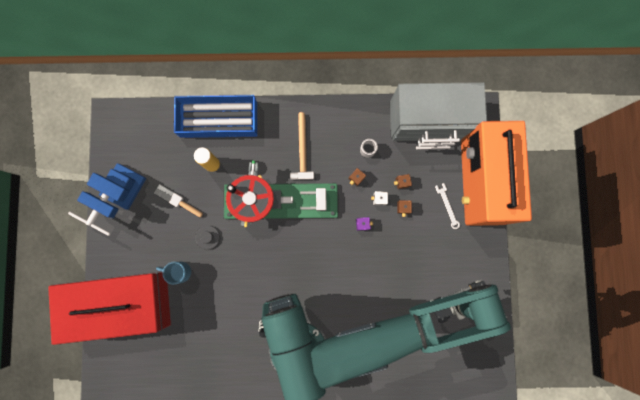

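View pics/side1.png

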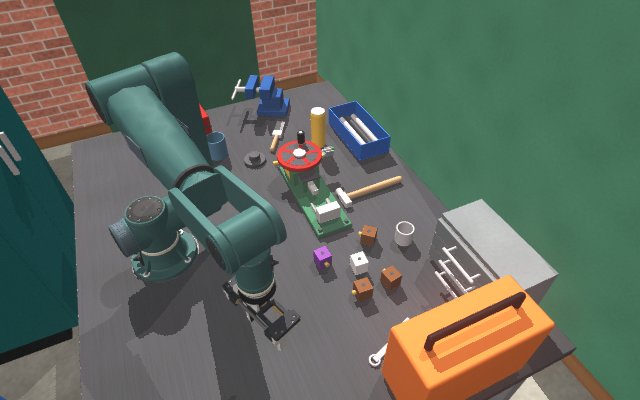

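```bash
python3 -c "
import bench;print([n for n in dir(bench) if n[0]!='_']);print(getattr(bench,'hold_point_z',None))"
```

```text
['IKError', 'calibration', 'close_job', 'get_obs', 'hold_point_z', 'snapshot']
0.0188
```

The foot candidates in the top view are silver (380,198), brown (358,177), (403,181) and (405,208), and purple (365,224). Only the silver one is aluminium. I'll confirm that with an enlarged crop.

```bash
python3 - <<'E'
from h import *
im=cv2.imread("pics/top1.png"); s=cv2.imread("pics/side1.png")
a=cv2.resize(im[150:240,215:425],None,fx=3.8,fy=3.8,interpolation=cv2.INTER_CUBIC)
b=cv2.resize(s[130:300,270:410],None,fx=1.5,fy=1.5,interpolation=cv2.INTER_CUBIC)
o=np.zeros((600,798,3),np.uint8); o[:342]=a[:342,:798]; o[342:597,:210]=b
c=cv2.resize(s[240:290,330:400],None,fx=5,fy=5,interpolation=cv2.INTER_CUBIC); o[345:595,220:570]=c
cv2.imwrite("pics/crop1.png",o)
C=cam("top")
print(onplane(C,(249,198),.116),onplane(C,(380,198),.05),onplane(C,(321,199),.07), onplane(C,(231,189),.165))
E
```

```text
[0.55522716 0.16154662 0.116     ] [ 0.55402428 -0.31696019  0.05      ] [ 0.55202471 -0.0969364   0.07      ] [0.58234821 0.21753278 0.165     ]
```

View pics/crop1.png

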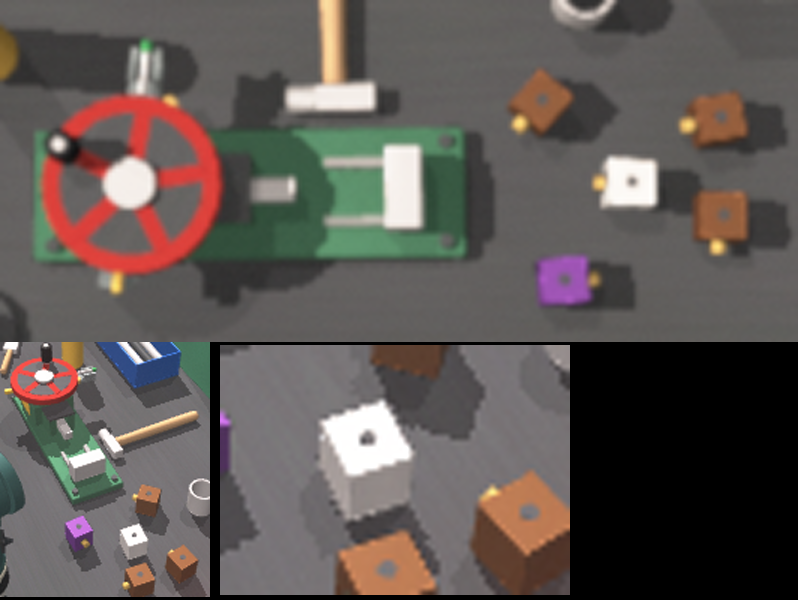

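The silver block at (380,198) is the foot. Its pin points left in the image, which is world +y and towards the ram. The press yaw is about 0, the wheel is at (249,198), the crank at (231,189) and the anvil at (321,199). The brown and purple blocks are decoys. Next I'll go above the foot.

```bash
cat >> h.py <<'E'
def plan(pos,yaw,n,p0=None,yaw0=None):
    s=get_obs(); p=np.array(s["tool_pos"] if p0 is None else p0,float); y=s["ee_rot"][2] if yaw0 is None else yaw0
    d=(np.array(pos)-p)/n*100; dy=((yaw-y+np.pi)%(2*np.pi)-np.pi)/n
    rows=[]
    for i in range(n):
        c,q=np.cos(y+i*dy),np.sin(y+i*dy)
        rows.append("%.2f %.2f %.2f 0 0 %.3f"%(c*d[0]+q*d[1],q*d[0]-c*d[1],-d[2],-dy))
    for i in range(0,n,5): print("; ".join(rows[i:i+5]))
E
python3 -c "
from h import *
plan((.554,-.34,.22),np.pi/2,10)"
```

```text
3.90 -0.30 -0.16 0 0 -0.119; 3.91 0.17 -0.16 0 0 -0.119; 3.86 0.64 -0.16 0 0 -0.119; 3.76 1.09 -0.16 0 0 -0.119; 3.60 1.53 -0.16 0 0 -0.119
3.39 1.95 -0.16 0 0 -0.119; 3.14 2.34 -0.16 0 0 -0.119; 2.83 2.70 -0.16 0 0 -0.119; 2.49 3.01 -0.16 0 0 -0.119; 2.12 3.29 -0.16 0 0 -0.119
```

{"op": "step_arm", "data": {"increments": "3.9 -0.3 -0.16 0 0 -0.119; 3.9 0.17 -0.16 0 0 -0.119; 3.86 0.64 -0.16 0 0 -0.119; 3.76 1.09 -0.16 0 0 -0.119; 3.6 1.53 -0.16 0 0 -0.119", "claw": -1}}

```text
time: 0.6
tool_pos: [0.3794, -0.425, 0.2129]
ee_rot: [-3.141, -0.0, 0.976]
wrist_force: [-0.0, -0.2, 0.4]
width: 0.0941
```

{"op": "step_arm", "data": {"increments": "3.39 1.95 -0.16 0 0 -0.119; 3.14 2.34 -0.16 0 0 -0.119; 2.83 2.7 -0.16 0 0 -0.119; 2.49 3.0 -0.16 0 0 -0.119; 2.12 3.29 -0.16 0 0 -0.119"}}

```text
time: 1.1
tool_pos: [0.5555, -0.34, 0.2208]
ee_rot: [-3.141, -0.001, 1.572]
wrist_force: [-0.8, -0.3, -0.0]
width: 0.0941
```

{"op": "step_arm", "data": {"increments": "0 0 0 0 0 0; 0 0 0 0 0 0"}}

```text
time: 1.3
tool_pos: [0.5546, -0.3405, 0.2203]
ee_rot: [-3.14, -0.001, 1.567]
wrist_force: [0.1, -0.6, -0.3]
width: 0.0938
```

```bash
python3 - <<'E'
from h import *
C,im=snap("wrist","w1.png"); print(get_obs()["tool_pos"],get_obs()["ee_rot"],proj(C,(.554,-.317,.05)))
E
```

```text
[ 0.55386954 -0.34114351  0.22068105] [-3.13992606e+00 -3.46781700e-04  1.56609444e+00] [320.67333778 157.52513841]
```

View pics/w1.png

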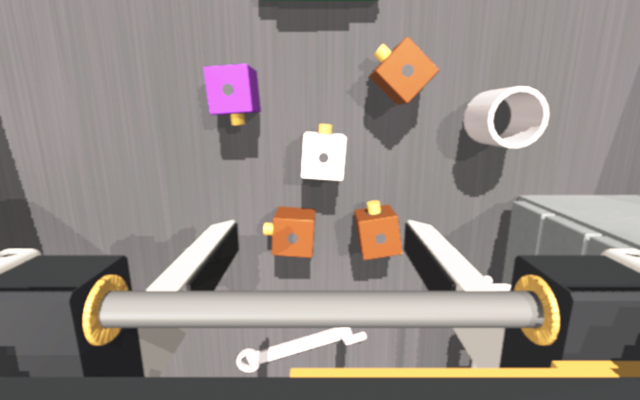

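The wrist view shows the silver foot's top at (323,157) with its pin up in the image (+y). The decoys surround it but leave room for the fingers. I'll measure it by mask.

```bash
python3 - <<'E'
from h import *
C=cam("wrist"); im=cv2.imread("pics/w1.png")
h=cv2.cvtColor(im,cv2.COLOR_BGR2HSV)
sub=np.zeros(im.shape[:2],np.uint8); sub[115:195,285:365]=1
m=((h[...,2]>200)&(h[...,1]<40)).astype(np.uint8)*sub
c=max(cv2.findContours(m,0,2)[0],key=cv2.contourArea)
P=np.array([onplane(C,p[0],.05)[:2] for p in c])*1000
r=cv2.minAreaRect(P.astype(np.float32)); print(r)
y=((h[...,0]>15)&(h[...,0]<35)&(h[...,1]>90)&(h[...,2]>150)).astype(np.uint8)*sub
v,u=np.nonzero(y); print("pin",onplane(C,(u.mean(),v.mean()),.028),u.size, np.ptp(u))
cx,cy=np.array(r[0])/1000
E
```

```text
((556.12158203125, -316.14837646484375), (49.630802154541016, 46.280860900878906), 85.7941665649414)
pin [ 0.55822311 -0.28848768  0.028     ] 79 13
```

```bash
python3 -c "
from h import *
plan((.556,-.317,.10),1.498,4)
plan((.556,-.317,.020),1.498,3,(.556,-.317,.10),1.498)"
```

```text
0.60 0.05 3.02 0 0 0.017; 0.60 0.04 3.02 0 0 0.017; 0.61 0.03 3.02 0 0 0.017; 0.61 0.02 3.02 0 0 0.017
0.00 0.00 2.67 0 0 -0.000; 0.00 0.00 2.67 0 0 -0.000; 0.00 0.00 2.67 0 0 -0.000
```

{"op": "step_arm", "data": {"increments": "0.6 0.05 3.0 0 0 0.017; 0.6 0.04 3.0 0 0 0.017; 0.6 0.03 3.0 0 0 0.017; 0.6 0.02 3.0 0 0 0.017; 0 0 0 0 0 0"}}

```text
time: 1.85
tool_pos: [0.5522, -0.3156, 0.0959]
ee_rot: [-3.132, -0.005, 1.497]
wrist_force: [-0.9, -0.0, -0.7]
width: 0.094
```

{"op": "step_arm", "data": {"increments": "0 0 2.5 0 0 0; 0 0 2.5 0 0 0; 0 0 2.0 0 0 0; 0 0 1.0 0 0 0; 0 0 0 0 0 0"}}

```text
time: 2.35
tool_pos: [0.5555, -0.3177, 0.0212]
ee_rot: [-3.14, -0.001, 1.498]
wrist_force: [-0.1, -1.4, -0.0]
width: 0.0945
```

{"op": "step_arm", "data": {"increments": "0 0 0.1 0 0 0; 0 0 0 0 0 0; 0 0 0 0 0 0; 0 0 0 0 0 0; 0 0 0 0 0 0", "claw": 1}}

```text
time: 2.85
tool_pos: [0.5567, -0.3172, 0.021]
ee_rot: [3.141, 0.0, 1.499]
wrist_force: [0.3, 0.5, 0.1]
width: 0.0573
```

{"op": "step_arm", "data": {"increments": "0 0 0 0 0 0; 0 0 0 0 0 0; 0 0 0 0 0 0; 0 0 0 0 0 0; 0 0 0 0 0 0"}}

```text
time: 3.35
tool_pos: [0.5566, -0.3171, 0.0206]
ee_rot: [3.141, 0.0, 1.499]
wrist_force: [0.9, 0.9, 0.6]
width: 0.0438
```

{"op": "step_arm", "data": {"increments": "0 0 -2 0 0 0; 0 0 -4 0 0 0; 0 0 -4 0 0 0; 0 0 -4 0 0 0; 0 0 0 0 0 0"}}

```text
time: 3.85
tool_pos: [0.5592, -0.3191, 0.1677]
ee_rot: [3.131, 0.007, 1.499]
wrist_force: [0.8, -0.6, -2.9]
width: 0.0436
```

{"op": "step_arm", "data": {"increments": "3 0 0 0 0 -0.018; 4 0 -0.5 0 0 -0.018; 4 0 -0.5 0 0 -0.018; 4 0 0 0 0 -0.018; 1.5 0 0 0 0 0"}}

```text
time: 4.35
tool_pos: [0.5617, -0.1483, 0.1676]
ee_rot: [-3.137, -0.003, 1.574]
wrist_force: [-0.2, -0.7, -4.0]
width: 0.0439
```

{"op": "step_arm", "data": {"increments": "0 0 0 0 0 0; 0 0 0 0 0 0; 0 0 0 0 0 0"}}

```text
time: 4.65
tool_pos: [0.5626, -0.1537, 0.1694]
ee_rot: [-3.14, 0.0, 1.569]
wrist_force: [-0.9, -1.2, -3.9]
width: 0.0441
```

```bash
python3 - <<'E'
from h import *
C,im=snap("wrist","w2.png"); print(get_obs()["tool_pos"],get_obs()["ee_rot"],get_obs()["width"],proj(C,(.554,-.06,.02)))
E
```

```text
[ 0.56263295 -0.15382024  0.16966174] [-3.14039841e+00  2.92896420e-04  1.56875221e+00] 0.04374787939785328 [311.9910704   84.89911245]
```

View pics/w2.png

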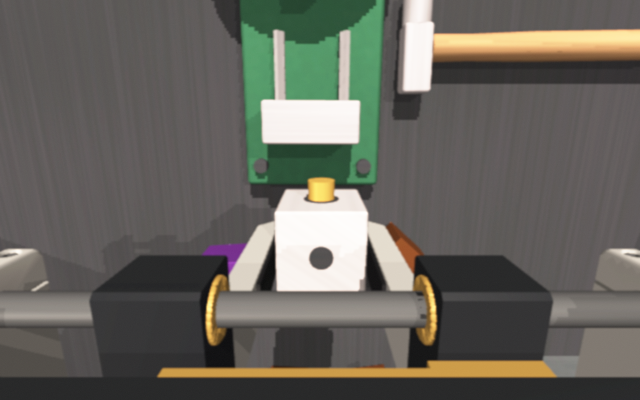

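The view shows the anvil top at (262..359, 100..143), the nest walls at u≈280 and 344, and the green base edges at u≈245 and 380. The foot is held straight with its pin up in the image. Now I'll measure the nest frame.

```bash
python3 - <<'E'
from h import *
C=cam("wrist"); im=cv2.imread("pics/w2.png"); h=cv2.cvtColor(im,cv2.COLOR_BGR2HSV)
w=((h[...,2]>150)&(h[...,1]<40)).astype(np.uint8)
def spans(v,lo,hi,m):
    x=np.nonzero(np.diff(np.r_[0,m[v,lo:hi],0].astype(int)))[0]+lo; return x
g=((h[...,0]>45)&(h[...,0]<85)&(h[...,1]>80)).astype(np.uint8)
for v in (35,50,70,90):
    print(v,"wall",spans(v,260,370,((h[...,1]<60)).astype(np.uint8)))
for v in (20,60,90,120,150,170):
    x=np.nonzero(g[v,200:420])[0]+200; a,b=x[0],x[-1]+1
    A,B=onplane(C,(a,v),.02),onplane(C,(b,v),.02); print(v,a,b,((A+B)/2)[:2].round(4),(B-A)[0].round(4))
sub=np.zeros_like(w); sub[93:150,250:370]=1
c=max(cv2.findContours(w*sub,0,2)[0],key=cv2.contourArea)
P=np.array([onplane(C,p[0],.07)[:2] for p in c])*1000
r=cv2.minAreaRect(P.astype(np.float32)); print(r); print(cv2.boundingRect(c),np.abs(P).max(0))
print(P.min(0),P.max(0))
E
```

```text
35 wall [272 286 339 351]
50 wall [273 285 339 351]
70 wall [274 286 338 350]
90 wall [274 286 338 350]
20 241 384 [ 0.555  -0.0047] 0.1279
60 243 382 [ 0.5548 -0.0383] 0.1276
90 244 380 [ 0.5541 -0.0646] 0.1273
120 246 379 [ 0.5544 -0.0921] 0.127
150 247 378 [ 0.5542 -0.1206] 0.1277
170 248 377 [ 0.5541 -0.1403] 0.1275
((553.8671875, -90.03136444091797), (39.42558288574219, 79.98792266845703), 89.9687271118164)
(261, 93, 100, 51) [593.86687298 109.76508782]
[ 513.87042686 -109.76508782] [593.86687298 -70.30339677]
```

```bash
python3 - <<'E'
from h import *
C=cam("wrist"); im=cv2.imread("pics/w2.png")
print(im[92:106,310].sum(1), im[138:150,310].sum(1))
for v in (98.5,99.5,100.5): print(onplane(C,(310,v),.07)[1])
for v in (50,90): print(onplane(C,(312,v),.032), [onplane(C,(u,v),.032)[0].round(4) for u in (273,285.5,338.5,350.5)])
# held foot: top at z, width check
z=.1697+.03
h=cv2.cvtColor(im,cv2.COLOR_BGR2HSV); y=((h[...,0]>15)&(h[...,0]<35)&(h[...,1]>90)&(h[...,2]>120)); y[:170]=0;y[210:]=0
v,u=np.nonzero(y); print("pin px",u.mean(),u.min(),u.max(),v.min(),v.max(), onplane(C,(u.mean(),v.min()),.1697-.0206+.025))
print([onplane(C,(a,200),z)[0] for a in (281,363)])
E
```

```text
[336 336 334 331 336 330 340 449 655 738 749 746 743 742] [730 732 737 731 667 466 263 162 148 150 149 147]
-0.0745333712106808
-0.07530171253005273
-0.07607107730776949
[ 0.55469637 -0.03182888  0.032     ] [np.float64(0.5204), np.float64(0.5314), np.float64(0.578), np.float64(0.5885)]
[ 0.55446854 -0.06545614  0.032     ] [np.float64(0.5193), np.float64(0.5306), np.float64(0.5784), np.float64(0.5892)]
pin px 320.8619047619048 308 334 177 201 [ 0.56265543 -0.1189962   0.1741    ]
[np.float64(0.5444848097620895), np.float64(0.5819323201974074)]
```

{"op": "step_arm", "data": {"increments": "2.5 -0.2 0 0 0 0; 3 -0.2 0 0 0 0; 3 -0.2 0 0 0 0; 2 -0.2 0 0 0 0.004; 0 0 0 0 0 0"}}

```text
time: 5.2
tool_pos: [0.5549, -0.0461, 0.1704]
ee_rot: [-3.142, -0.001, 1.568]
wrist_force: [0.1, -0.5, -2.9]
width: 0.044
```

{"op": "step_arm", "data": {"increments": "0 0 2 0 0 0; 0 0 3 0 0 0; 0 0 2 0 0 0; 0 0 0 0 0 0; 0 0 0 0 0 0"}}

```text
time: 5.7
tool_pos: [0.5551, -0.0487, 0.1005]
ee_rot: [-3.141, 0.001, 1.565]
wrist_force: [0.4, 0.5, -3.7]
width: 0.0439
```

{"op": "step_arm", "data": {"increments": "0 -0.05 1.5 0 0 0; 0 0 1.5 0 0 0; 0 0 1.2 0 0 0; 0 0 0.6 0 0 0; 0 0 0.4 0 0 0"}}

```text
time: 6.2
tool_pos: [0.5538, -0.0472, 0.0472]
ee_rot: [-3.14, -0.0, 1.567]
wrist_force: [0.3, -0.3, -3.8]
width: 0.0441
```

{"op": "step_arm", "data": {"increments": "0 0 0 0 0 0; 0 0 0.1 0 0 0; 0 0 0.1 0 0 0; 0 0 0 0 0 0"}}

```text
time: 6.6
tool_pos: [0.5547, -0.0474, 0.0469]
ee_rot: [3.141, 0.0, 1.567]
wrist_force: [-0.7, -0.1, -3.5]
width: 0.0441
```

{"op": "step_arm", "data": {"increments": "0 0 0.1 0 0 0; 0 0 0.1 0 0 0; 0 0 0 0 0 0"}}

```text
time: 6.9
tool_pos: [0.5543, -0.0473, 0.0443]
ee_rot: [-3.141, 0.0, 1.567]
wrist_force: [-0.2, 0.1, -3.8]
width: 0.0437
```

{"op": "step_arm", "data": {"increments": "0 0 0.1 0 0 0; 0 0 0.1 0 0 0; 0 0 0 0 0 0"}}

```text
time: 7.2
tool_pos: [0.5543, -0.0473, 0.0422]
ee_rot: [-3.141, 0.0, 1.567]
wrist_force: [0.3, 0.5, -4.2]
width: 0.0438
```

{"op": "step_arm", "data": {"increments": "0 0 0.1 0 0 0; 0 0 0 0 0 0; 0 0 0 0 0 0"}}

```text
time: 7.5
tool_pos: [0.5544, -0.0473, 0.0414]
ee_rot: [-3.142, 0.0, 1.567]
wrist_force: [0.4, -0.1, -3.6]
width: 0.0438
```

{"op": "step_arm", "data": {"increments": "0 0 0.05 0 0 0; 0 0 0 0 0 0; 0 0 0 0 0 0"}}

```text
time: 7.8
tool_pos: [0.5545, -0.0473, 0.041]
ee_rot: [3.142, 0.0, 1.567]
wrist_force: [1.2, 0.1, -3.5]
width: 0.0438
```

{"op": "step_arm", "data": {"increments": "0 0 0.1 0 0 0; 0 0 0 0 0 0; 0 0 0 0 0 0"}}

```text
time: 8.1
tool_pos: [0.5547, -0.0474, 0.0405]
ee_rot: [3.141, 0.0, 1.567]
wrist_force: [-0.8, 0.4, 0.2]
width: 0.044
```

{"op": "step_arm", "data": {"increments": "0 0 0.05 0 0 0; 0 0 0 0 0 0; 0 0 0 0 0 0"}}

```text
time: 8.4
tool_pos: [0.5547, -0.0474, 0.0405]
ee_rot: [3.141, 0.0, 1.567]
wrist_force: [-2.5, 1.2, 4.4]
width: 0.0441
```

{"op": "step_arm", "data": {"increments": "0 0 -0.05 0 0 0; 0 0 0 0 0 0; 0 0 0 0 0 0; 0 0 0 0 0 0; 0 0 0 0 0 0", "claw": -0.4}}

```text
time: 8.9
tool_pos: [0.5544, -0.0473, 0.0397]
ee_rot: [-3.141, 0.0, 1.567]
wrist_force: [0.1, -0.5, 0.3]
width: 0.0659
```

{"op": "step_arm", "data": {"increments": "0 0 -0.5 0 0 0; 0 0 -2 0 0 0; 0 0 -4 0 0 0; 0 0 -4 0 0 0; 0 0 -4 0 0 0"}}

```text
time: 9.4
tool_pos: [0.5542, -0.0473, 0.1867]
ee_rot: [3.141, 0.0, 1.567]
wrist_force: [0.8, -1.2, -0.4]
width: 0.0659
```

{"op": "step_arm", "data": {"increments": "-2 0 0 0 0 0; -3 0 0 0 0 0; 0 0 0 0 0 0; 0 0 0 0 0 0"}}

```text
time: 9.8
tool_pos: [0.5542, -0.0974, 0.1851]
ee_rot: [3.142, -0.001, 1.566]
wrist_force: [0.3, 0.3, 0.1]
width: 0.0659
```

```bash
python3 - <<'E'
from h import *
s=get_obs();print(s["tool_pos"],s["ee_rot"],s["width"])
C,im=snap("wrist","w3.png")
np.savez("w3",r=C[1],e=C[2])
E
```

```text
[ 0.5541521  -0.09743126  0.18505417] [ 3.14158199e+00 -5.74419609e-04  1.56562822e+00] 0.06590858479350258
```

View pics/w3.png

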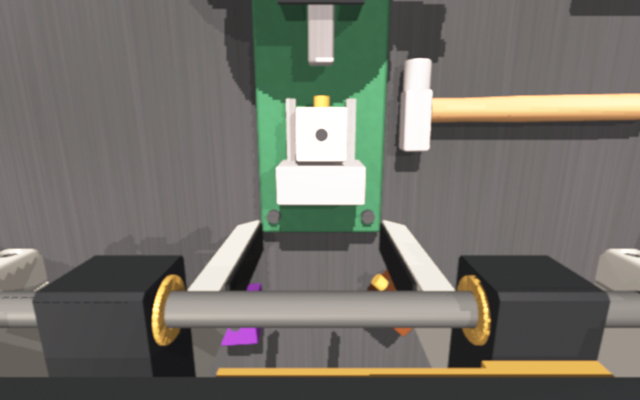

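The foot sits square between the walls in front of the anvil, with its top at (322,134) and pin up at (321,101) facing the ram end at (320,60). Next I'll look at the wheel.

{"op": "step_arm", "data": {"increments": "4 0 -2.5 0 0 0; 4 0 -2.5 0 0 0; 4 0 -2.5 0 0 0; 4 0 0 0 0 0; 2 0 0 0 0 0"}}

```text
time: 10.35
tool_pos: [0.5547, 0.087, 0.2615]
ee_rot: [3.139, -0.002, 1.571]
wrist_force: [0.4, -0.5, -0.2]
width: 0.0656
```

{"op": "step_arm", "data": {"increments": "0 0 0 0 0 0; 0 0 0 0 0 0; 0 0 0 0 0 0"}}

```text
time: 10.65
tool_pos: [0.5548, 0.0821, 0.2596]
ee_rot: [-3.141, 0.001, 1.566]
wrist_force: [0.2, 0.5, 0.4]
width: 0.0656
```

```bash
python3 - <<'E'
from h import *
s=get_obs();print(s["tool_pos"],s["ee_rot"],s["width"])
C,im=snap("wrist","w4.png"); np.savez("w4",r=C[1],e=C[2])
print("axis",proj(C,(.5552,.1615,.116)),"crank",proj(C,(.5823,.2175,.165)))
E
```

```text
[0.55479254 0.082139   0.25962056] [-3.14091016e+00  5.32039211e-04  1.56625631e+00] 0.06556706915658451
axis [321.21310872 100.57885541] crank [357.4040994   19.72001863]
```

View pics/w4.png

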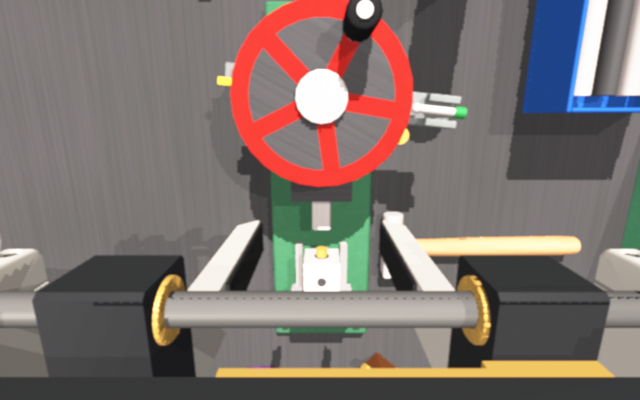

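The view shows the hub at (321,96), the crank top's screw at (365,10), the plunger's green tip at (461,111) and the yellow shoe at (224,80). I'll measure the hub and crank.

```bash
python3 - <<'E'
from h import *
d=np.load("w4.npz"); K,_,_,c=cam("wrist"); C=(K,d["r"],d["e"],c); im=cv2.imread("pics/w4.png"); h=cv2.cvtColor(im,cv2.COLOR_BGR2HSV)
red=(((h[...,0]<6)|(h[...,0]>174))&(h[...,1]>150)&(h[...,2]>120)).astype(np.uint8); red[190:]=0
ct=max(cv2.findContours(red,0,1)[0],key=cv2.contourArea)
P=np.array([onplane(C,p[0],.116)[:2] for p in ct]); 
keep=P[:,1]<.2
(x,y),r=cv2.minEnclosingCircle((P[keep]*1000).astype(np.float32)); 
A=np.c_[2*P[keep],np.ones(keep.sum())]; q=np.linalg.lstsq(A,(P[keep]**2).sum(1),rcond=None)[0]; print("rim fit",q[:2],np.sqrt(q[2]+q[0]**2+q[1]**2))
w=((h[...,2]>170)&(h[...,1]<50)).astype(np.uint8)
for (u0,u1,v0,v1,z) in((290,355,65,128,.124),(352,380,0,22,.165)):
    m=np.zeros_like(w); m[v0:v1,u0:u1]=w[v0:v1,u0:u1]; v,u=np.nonzero(m); print(u.mean(),v.mean(),u.size,onplane(C,(u.mean(),v.mean()),z))
b=((h[...,2]<45)).astype(np.uint8); b[45:]=0;b[:,:338]=0;b[:,388:]=0
v,u=np.nonzero(b[:25]); print("black cols top rows",u.min(),u.max(), [ (r,np.nonzero(b[r])[0][[0,-1]]) for r in (0,5,10,15,20)])
E
```

```text
rim fit [0.55537215 0.15455532] 0.0637430939179314
321.0008733624454 95.9174672489083 2290 [0.55502072 0.16523027 0.124     ]
364.5724381625442 8.763250883392226 283 [0.58743313 0.22488625 0.165     ]Traceback (most recent call last):
  File "<stdin>", line 13, in <module>
IndexError: index 0 is out of bounds for axis 0 with size 0
```

Hub-to-crank distance is 67.9 mm against the expected 68, so the points fit. The angle is 28.5° past +y. I'll approach the crank.

{"op": "step_arm", "data": {"increments": "3 0.6 0 0 0 0; 4 1 0 0 0 0; 4 1 0 0 0 0; 3.2 0.7 0 0 0 0; 0 0 0 0 0 0"}}

```text
time: 11.2
tool_pos: [0.5888, 0.227, 0.2585]
ee_rot: [-3.14, -0.001, 1.57]
wrist_force: [-0.2, -0.4, -0.6]
width: 0.0656
```

{"op": "step_arm", "data": {"increments": "0 0 2 0 0 0; 0 0 2.5 0 0 0; 0 0 2 0 0 0; 0 0 0 0 0 0; 0 0 0 0 0 0"}}

```text
time: 11.7
tool_pos: [0.5887, 0.2231, 0.1951]
ee_rot: [-3.141, 0.001, 1.565]
wrist_force: [0.3, 0.2, 0.6]
width: 0.0659
```

```bash
python3 - <<'E'
from h import *
s=get_obs();print(s["tool_pos"],s["ee_rot"],s["width"])
C,im=snap("wrist","w5.png"); np.savez("w5",r=C[1],e=C[2])
print("axis",proj(C,(.555,.1652,.124)),"crank",proj(C,(.5874,.2249,.165)))
h=cv2.cvtColor(im,cv2.COLOR_RGB2HSV);w=((h[...,2]>170)&(h[...,1]<50)).astype(np.uint8)
n,l,st,ce=cv2.connectedComponentsWithStats(w)
for i in range(1,n):
    if 100<st[i,4]<4000: print(st[i],ce[i].round(1),onplane(C,ce[i],.165).round(4),onplane(C,ce[i],.124).round(4))
E
```

```text
[0.58865846 0.2231297  0.19508975] [-3.14100874e+00  5.58642288e-04  1.56497787e+00] 0.06593456329765912
axis [279.72719577 273.03409555] crank [318.97117624 217.47912736]
[ 616  110   24  117 1480] [631.1 185.6] [0.7855 0.2452 0.165 ] [0.8241 0.2364 0.124 ]
[310 209  19  19 286] [319.2 218.3] [0.5875 0.2244 0.165 ] [0.5872 0.2115 0.124 ]
[180 219  10  15 101] [183.  225.2] [0.4985 0.22   0.165 ] [0.4807 0.2062 0.124 ]
[ 189  220   70   71 1726] [224.2 259.2] [0.5237 0.196  0.165 ] [0.5108 0.1775 0.124 ]
[ 383  221   71   70 1783] [417.7 259.2] [0.6534 0.1954 0.165 ] [0.666  0.1768 0.124 ]
[ 253  244   57   47 2077] [280.8 269.3] [0.5614 0.1885 0.165 ] [0.556  0.1685 0.124 ]
[  0 249  35  19 323] [ 13.8 255.2] [0.3832 0.1994 0.165 ] [0.3427 0.1816 0.124 ]
[609 249  31  17 269] [626.7 254.5] [0.7924 0.1983 0.165 ] [0.8324 0.1803 0.124 ]
[  6 314  28   4 109] [ 19.6 315.5] [0.3774 0.154  0.165 ] [0.3358 0.1273 0.124 ]
[362 333  21  36 671] [371.3 350.6] [0.6245 0.1247 0.165 ] [0.6314 0.0922 0.124 ]
[284 356  17  12 141] [292.  361.8] [0.5672 0.1155 0.165 ] [0.5629 0.0812 0.124 ]
```

{"op": "step_arm", "data": {"increments": "0.14 -0.12 0.8 0 0 0; 0 0 2 0 0 0; 0 0 2 0 0 0; 0 0 1 0 0 0; 0 0 0 0 0 0"}}

```text
time: 12.25
tool_pos: [0.5865, 0.2257, 0.1353]
ee_rot: [-3.139, 0.001, 1.567]
wrist_force: [0.2, -0.9, 0.5]
width: 0.0659
```

{"op": "step_arm", "data": {"increments": "0 0 0 0 0 0; 0 0 0 0 0 0; 0 0 0 0 0 0; 0 0 0 0 0 0; 0 0 0 0 0 0", "claw": 1}}

```text
time: 12.75
tool_pos: [0.5876, 0.226, 0.1375]
ee_rot: [3.141, -0.0, 1.567]
wrist_force: [0.7, -0.2, -1.0]
width: 0.0289
```

{"op": "step_arm", "data": {"increments": "0 0 0 0 0 0; 0 0 0 0 0 0; 0 0 0 0 0 0; 0 0 0 0 0 0"}}

```text
time: 13.15
tool_pos: [0.5876, 0.226, 0.1374]
ee_rot: [3.141, -0.0, 1.567]
wrist_force: [-0.4, 0.5, 1.5]
width: 0.0274
```

```bash
cat >> h.py <<'E'
AX=np.array([.5550,.1652]); OFF=np.array([.0001,.0013]); RC=.068
def circ(ths,p=None,yaw=1.567):
    "rows to go through angles ths (deg clockwise from +y); p=start xy (None: on circle at ths[0])"
    pt=lambda t:AX+OFF+RC*np.array([np.sin(np.radians(t)),np.cos(np.radians(t))])
    p=pt(ths[0]) if p is None else np.array(p); out=[]
    for t in ths[1:]:
        d=(pt(t)-p)*100; p=pt(t); c,s=np.cos(yaw),np.sin(yaw)
        out.append("%.2f %.2f 0 0 0 0"%(c*d[0]+s*d[1],s*d[0]-c*d[1]))
    for i in range(0,len(out),5): print(ths[min(i+5,len(out))],"|","; ".join(out[i:i+5]))
E
python3 -c "
from h import *
circ([28.7]+list(np.arange(40,341,10)))"
```

```text
80 | -0.75 1.11 0 0 0 0; -0.83 0.84 0 0 0 0; -0.97 0.68 0 0 0 0; -1.07 0.51 0 0 0 0; -1.14 0.31 0 0 0 0
130 | -1.18 0.11 0 0 0 0; -1.18 -0.10 0 0 0 0; -1.15 -0.30 0 0 0 0; -1.08 -0.50 0 0 0 0; -0.97 -0.68 0 0 0 0
180 | -0.84 -0.83 0 0 0 0; -0.68 -0.97 0 0 0 0; -0.51 -1.07 0 0 0 0; -0.31 -1.14 0 0 0 0; -0.11 -1.18 0 0 0 0
230 | 0.10 -1.18 0 0 0 0; 0.30 -1.15 0 0 0 0; 0.50 -1.08 0 0 0 0; 0.68 -0.97 0 0 0 0; 0.83 -0.84 0 0 0 0
280 | 0.97 -0.68 0 0 0 0; 1.07 -0.51 0 0 0 0; 1.14 -0.31 0 0 0 0; 1.18 -0.11 0 0 0 0; 1.18 0.10 0 0 0 0
330 | 1.15 0.30 0 0 0 0; 1.08 0.50 0 0 0 0; 0.97 0.68 0 0 0 0; 0.84 0.83 0 0 0 0; 0.68 0.97 0 0 0 0
340 | 0.51 1.07 0 0 0 0
```

{"op": "step_arm", "data": {"increments": "-0.75 1.11 0 0 0 0; -0.83 0.84 0 0 0 0; -0.97 0.68 0 0 0 0; -1.07 0.51 0 0 0 0; -1.14 0.31 0 0 0 0"}}

```text
time: 13.65
tool_pos: [0.6222, 0.1797, 0.1374]
ee_rot: [3.141, -0.004, 1.568]
wrist_force: [-1.6, 4.9, 2.4]
width: 0.0274
```

{"op": "step_arm", "data": {"increments": "0 0 0 0 0 0; 0 0 0 0 0 0"}}

```text
time: 13.85
tool_pos: [0.6227, 0.1768, 0.1374]
ee_rot: [3.139, 0.002, 1.565]
wrist_force: [2.6, -2.7, 3.2]
width: 0.0277
```

{"op": "step_arm", "data": {"increments": "-1.18 0.11 0 0 0 0; -1.18 -0.1 0 0 0 0; -1.15 -0.3 0 0 0 0; -1.08 -0.5 0 0 0 0; -0.97 -0.68 0 0 0 0"}}

```text
time: 14.35
tool_pos: [0.6087, 0.1237, 0.1374]
ee_rot: [3.136, -0.003, 1.568]
wrist_force: [5.1, 3.2, 0.8]
width: 0.0274
```

{"op": "step_arm", "data": {"increments": "-0.84 -0.83 0 0 0 0; -0.68 -0.97 0 0 0 0; -0.51 -1.07 0 0 0 0; -0.31 -1.14 0 0 0 0; -0.11 -1.18 0 0 0 0"}}

```text
time: 14.85
tool_pos: [0.5572, 0.0981, 0.1373]
ee_rot: [3.135, 0.0, 1.567]
wrist_force: [5.6, 0.8, -0.9]
width: 0.0271
```

{"op": "step_arm", "data": {"increments": "0 0 0 0 0 0; 0 0 0 0 0 0"}}

```text
time: 15.05
tool_pos: [0.5544, 0.0981, 0.1373]
ee_rot: [-3.141, 0.001, 1.567]
wrist_force: [-1.2, -1.7, 4.0]
width: 0.0275
```

{"op": "step_arm", "data": {"increments": "0.1 -1.18 0 0 0 0; 0.3 -1.15 0 0 0 0; 0.5 -1.08 0 0 0 0; 0.68 -0.97 0 0 0 0; 0.83 -0.84 0 0 0 0"}}

```text
time: 15.55
tool_pos: [0.5034, 0.1223, 0.1373]
ee_rot: [3.138, 0.001, 1.566]
wrist_force: [6.4, -1.9, 0.6]
width: 0.0274
```

{"op": "step_arm", "data": {"increments": "0.97 -0.68 0 0 0 0; 1.07 -0.51 0 0 0 0; 1.14 -0.31 0 0 0 0; 1.18 -0.11 0 0 0 0; 1.18 0.1 0 0 0 0"}}

```text
time: 16.05
tool_pos: [0.4883, 0.1767, 0.1374]
ee_rot: [3.139, 0.004, 1.566]
wrist_force: [4.2, -5.7, 2.5]
width: 0.0276
```

{"op": "step_arm", "data": {"increments": "1.15 0.3 0 0 0 0; 1.08 0.5 0 0 0 0; 0.97 0.68 0 0 0 0; 0.84 0.83 0 0 0 0; 0 0 0 0 0 0"}}

```text
time: 16.55
tool_pos: [0.5119, 0.2183, 0.1373]
ee_rot: [3.14, 0.002, 1.567]
wrist_force: [4.0, -2.8, 3.0]
width: 0.0277
```

{"op": "step_arm", "data": {"increments": "0 0 0 0 0 0; 0 0 0 0 0 0"}}

```text
time: 16.75
tool_pos: [0.5119, 0.2183, 0.1374]
ee_rot: [3.139, 0.0, 1.567]
wrist_force: [4.6, -1.1, 2.6]
width: 0.0274
```

```bash
python3 - <<'E'
from h import *
s=get_obs(); print(s["tool_pos"],s["wrist_force"])
d=s["tool_pos"][:2]-AX-OFF; print(np.degrees(np.arctan2(*d)),np.hypot(*d))
circ([320,325,330,335,338,341]); circ([341]+list(np.arange(342,372)))
E
```

```text
[0.51186322 0.21828668 0.13736254] [ 4.61593997 -1.12811878  2.61090896]
-39.85855506090386 0.06746317117522713
341 | 0.36 0.47 0 0 0 0; 0.32 0.50 0 0 0 0; 0.28 0.53 0 0 0 0; 0.14 0.33 0 0 0 0; 0.13 0.33 0 0 0 0
346 | 0.04 0.11 0 0 0 0; 0.04 0.11 0 0 0 0; 0.03 0.11 0 0 0 0; 0.03 0.11 0 0 0 0; 0.03 0.11 0 0 0 0
351 | 0.03 0.12 0 0 0 0; 0.03 0.12 0 0 0 0; 0.02 0.12 0 0 0 0; 0.02 0.12 0 0 0 0; 0.02 0.12 0 0 0 0
356 | 0.02 0.12 0 0 0 0; 0.02 0.12 0 0 0 0; 0.01 0.12 0 0 0 0; 0.01 0.12 0 0 0 0; 0.01 0.12 0 0 0 0
361 | 0.01 0.12 0 0 0 0; 0.01 0.12 0 0 0 0; 0.00 0.12 0 0 0 0; 0.00 0.12 0 0 0 0; -0.00 0.12 0 0 0 0
366 | -0.00 0.12 0 0 0 0; -0.00 0.12 0 0 0 0; -0.01 0.12 0 0 0 0; -0.01 0.12 0 0 0 0; -0.01 0.12 0 0 0 0
371 | -0.01 0.12 0 0 0 0; -0.02 0.12 0 0 0 0; -0.02 0.12 0 0 0 0; -0.02 0.12 0 0 0 0; -0.02 0.12 0 0 0 0
```

{"op": "step_arm", "data": {"increments": "0.36 0.47 0 0 0 0; 0.32 0.5 0 0 0 0; 0.28 0.53 0 0 0 0; 0.27 0.66 0 0 0 0; 0 0 0 0 0 0"}}

```text
time: 17.25
tool_pos: [0.5321, 0.23, 0.1373]
ee_rot: [-3.14, 0.002, 1.566]
wrist_force: [1.0, -3.6, 5.0]
width: 0.0275
```

{"op": "step_arm", "data": {"increments": "0.04 0.11 0 0 0 0; 0.04 0.11 0 0 0 0; 0.03 0.11 0 0 0 0; 0.03 0.11 0 0 0 0; 0 0 0 0 0 0"}}

```text
time: 17.75
tool_pos: [0.5353, 0.2311, 0.1373]
ee_rot: [-3.138, 0.002, 1.567]
wrist_force: [-1.4, -3.9, 7.0]
width: 0.0277
```

{"op": "step_arm", "data": {"increments": "0.03 0.11 0 0 0 0; 0.03 0.12 0 0 0 0; 0.03 0.12 0 0 0 0; 0 0 0 0 0 0"}}

```text
time: 18.15
tool_pos: [0.5387, 0.232, 0.1373]
ee_rot: [-3.138, 0.002, 1.567]
wrist_force: [-2.2, -4.2, 6.3]
width: 0.0275
```

{"op": "step_arm", "data": {"increments": "0.02 0.12 0 0 0 0; 0.02 0.12 0 0 0 0; 0 0 0 0 0 0; 0 0 0 0 0 0"}}

```text
time: 18.55
tool_pos: [0.541, 0.2326, 0.1373]
ee_rot: [-3.138, 0.002, 1.567]
wrist_force: [-2.6, -3.7, 5.8]
width: 0.0275
```

{"op": "step_arm", "data": {"increments": "0.02 0.12 0 0 0 0; 0.02 0.12 0 0 0 0; 0.02 0.12 0 0 0 0; 0 0 0 0 0 0; 0 0 0 0 0 0"}}

```text
time: 19.05
tool_pos: [0.5445, 0.2333, 0.1373]
ee_rot: [-3.138, 0.001, 1.567]
wrist_force: [-2.1, -3.6, 7.0]
width: 0.0273
```

{"op": "step_arm", "data": {"increments": "0.02 0.12 0 0 0 0; 0.01 0.12 0 0 0 0; 0 0 0 0 0 0; 0 0 0 0 0 0"}}

```text
time: 19.45
tool_pos: [0.5469, 0.2336, 0.1373]
ee_rot: [-3.138, 0.001, 1.567]
wrist_force: [-2.6, -3.3, 7.1]
width: 0.0273
```

{"op": "step_arm", "data": {"increments": "0.01 0.12 0 0 0 0; 0.01 0.12 0 0 0 0; 0 0 0 0 0 0; 0 0 0 0 0 0"}}

```text
time: 19.85
tool_pos: [0.5492, 0.2338, 0.1373]
ee_rot: [-3.137, 0.001, 1.567]
wrist_force: [-3.0, -2.8, 6.2]
width: 0.0276
```

{"op": "step_arm", "data": {"increments": "0.01 0.12 0 0 0 0; 0.01 0.12 0 0 0 0; 0 0 0 0 0 0; 0 0 0 0 0 0"}}

```text
time: 20.25
tool_pos: [0.5516, 0.234, 0.1373]
ee_rot: [-3.137, 0.001, 1.567]
wrist_force: [-1.9, -3.9, 7.0]
width: 0.0274
```

{"op": "step_arm", "data": {"increments": "0 0.12 0 0 0 0; 0 0.12 0 0 0 0; 0 0 0 0 0 0; 0 0 0 0 0 0"}}

```text
time: 20.65
tool_pos: [0.5539, 0.2341, 0.1373]
ee_rot: [-3.137, 0.001, 1.567]
wrist_force: [-2.4, -3.1, 6.3]
width: 0.0275
```

{"op": "step_arm", "data": {"increments": "0 0.12 0 0 0 0; 0 0.12 0 0 0 0; 0 0 0 0 0 0; 0 0 0 0 0 0"}}

```text
time: 21.05
tool_pos: [0.5563, 0.2341, 0.1373]
ee_rot: [-3.137, 0.001, 1.567]
wrist_force: [-2.4, -2.6, 5.2]
width: 0.0276
```

{"op": "step_arm", "data": {"increments": "-0.01 0.12 0 0 0 0; -0.01 0.12 0 0 0 0; 0 0 0 0 0 0; 0 0 0 0 0 0"}}

```text
time: 21.45
tool_pos: [0.5587, 0.2341, 0.1373]
ee_rot: [-3.137, 0.001, 1.567]
wrist_force: [-2.6, -3.1, 6.6]
width: 0.0275
```

{"op": "step_arm", "data": {"increments": "-0.01 0.12 0 0 0 0; -0.01 0.12 0 0 0 0; 0 0 0 0 0 0; 0 0 0 0 0 0"}}

```text
time: 21.85
tool_pos: [0.5597, 0.234, 0.1373]
ee_rot: [-3.134, 0.001, 1.567]
wrist_force: [-6.2, -3.2, 8.1]
width: 0.0278
```

{"op": "step_arm", "data": {"increments": "-0.01 0.12 0 0 0 0; 0 0 0 0 0 0; 0 0 0 0 0 0; 0 0 0 0 0 0"}}

```text
time: 22.25
tool_pos: [0.5608, 0.2339, 0.1373]
ee_rot: [-3.134, 0.001, 1.567]
wrist_force: [-6.6, -2.5, 7.9]
width: 0.0276
```

{"op": "step_arm", "data": {"increments": "-0.01 0.12 0 0 0 0; 0 0 0 0 0 0; 0 0 0 0 0 0; 0 0 0 0 0 0"}}

```text
time: 22.65
tool_pos: [0.5623, 0.2338, 0.1373]
ee_rot: [-3.134, 0.001, 1.567]
wrist_force: [-6.5, -3.2, 7.8]
width: 0.027
```

The rise to 6.5 N matches the plunger, and the wheel is still turning. I'll continue towards the stop.

{"op": "step_arm", "data": {"increments": "-0.02 0.12 0 0 0 0; -0.02 0.12 0 0 0 0; 0 0 0 0 0 0; 0 0 0 0 0 0"}}

```text
time: 23.05
tool_pos: [0.5634, 0.2337, 0.1373]
ee_rot: [-3.132, 0.001, 1.568]
wrist_force: [-8.5, -1.9, 9.8]
width: 0.0274
```

{"op": "step_arm", "data": {"increments": "-0.02 0.12 0 0 0 0; -0.02 0.12 0 0 0 0; 0 0 0 0 0 0; 0 0 0 0 0 0"}}

```text
time: 23.45
tool_pos: [0.564, 0.2336, 0.1373]
ee_rot: [-3.128, 0.0, 1.568]
wrist_force: [-13.2, -1.2, 11.1]
width: 0.0271
```

{"op": "step_arm", "data": {"increments": "-0.02 0.1 0 0 0 0; 0 0 0 0 0 0; 0 0 0 0 0 0"}}

```text
time: 23.75
tool_pos: [0.5642, 0.2336, 0.1372]
ee_rot: [-3.126, 0.0, 1.569]
wrist_force: [-14.6, -1.6, 12.2]
width: 0.0276
```

```bash
python3 - <<'E'
from h import *
s=get_obs(); print(s["tool_pos"],s["wrist_force"])
C,im=snap("wrist","w6.png"); np.savez("w6",r=C[1],e=C[2]); snap("side","side2.png")
a=cv2.imread("pics/side2.png"); c=cv2.imread("pics/w6.png")
o=np.zeros((600,800,3),np.uint8); o[:400,:640]=c
o[400:600,:300]=cv2.resize(a[125:225,270:420],None,fx=2,fy=2)
cv2.imwrite("pics/c6.png",o)
E
```

```text
[0.56417203 0.23358992 0.13724892] [-14.61930295  -1.60589043  12.18083386]
```

View pics/c6.png

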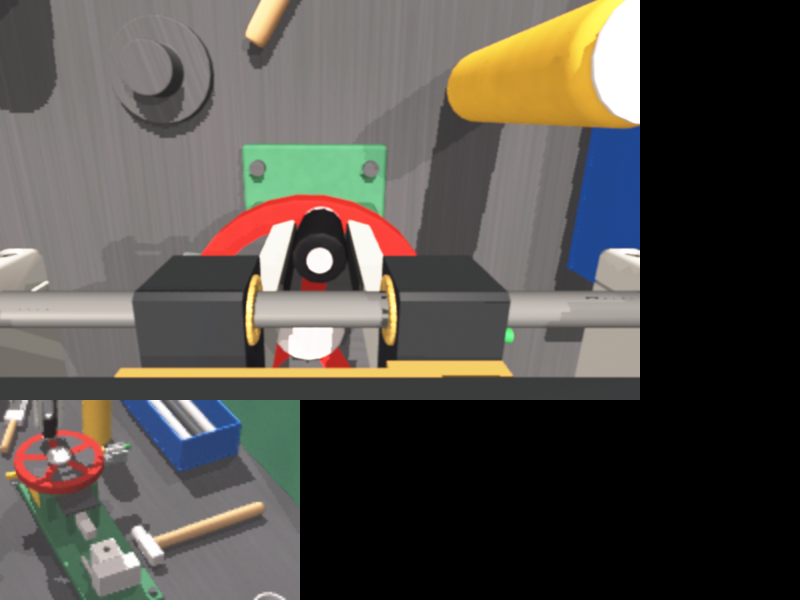

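The crank force rises steadily to 14.6 N at θ≈7.6° and the wheel barely moves, which shows the stop. I'll ease off the load, then open.

{"op": "step_arm", "data": {"increments": "0 -0.1 0 0 0 0; 0 -0.1 0 0 0 0; 0 -0.1 0 0 0 0; 0 -0.1 0 0 0 0; 0 0 0 0 0 0"}}

```text
time: 24.35
tool_pos: [0.5638, 0.2336, 0.1373]
ee_rot: [-3.134, -0.001, 1.568]
wrist_force: [-5.5, -0.5, 7.6]
width: 0.0276
```

{"op": "step_arm", "data": {"increments": "0 -0.1 0 0 0 0; 0 0 0 0 0 0"}}

```text
time: 24.55
tool_pos: [0.5635, 0.2336, 0.1373]
ee_rot: [-3.136, -0.001, 1.568]
wrist_force: [-4.8, -1.4, 6.9]
width: 0.0275
```

{"op": "step_arm", "data": {"increments": "0 0 0 0 0 0; 0 0 0 0 0 0; 0 0 0 0 0 0; 0 0 0 0 0 0; 0 0 0 0 0 0", "claw": -0.4}}

```text
time: 25.05
tool_pos: [0.5663, 0.233, 0.1364]
ee_rot: [-3.141, 0.0, 1.567]
wrist_force: [-0.6, 0.6, -0.7]
width: 0.0636
```

{"op": "step_arm", "data": {"increments": "0 0 -1 0 0 0; 0 0 -3 0 0 0; 0 0 -4 0 0 0; 0 0 -4 0 0 0; 0 0 0 0 0 0"}}

```text
time: 25.55
tool_pos: [0.5691, 0.2338, 0.2661]
ee_rot: [3.127, -0.004, 1.567]
wrist_force: [0.3, -0.3, 0.7]
width: 0.0658
```

{"op": "step_arm", "data": {"increments": "-4 0 0 0 0 0; -4 0 0 0 0 0; -4 0 0 0 0 0; -3 0 0 0 0 0; 0 0 0 0 0 0"}}

```text
time: 26.05
tool_pos: [0.5659, 0.0795, 0.257]
ee_rot: [-3.141, 0.001, 1.562]
wrist_force: [0.2, -0.7, -0.5]
width: 0.0659
```

{"op": "step_arm", "data": {"increments": "0 0 0 0 0 0; 0 0 0 0 0 0"}}

```text
time: 26.25
tool_pos: [0.5659, 0.0839, 0.2569]
ee_rot: [-3.141, -0.001, 1.568]
wrist_force: [0.8, 0.4, 0.7]
width: 0.0656
```

```bash
python3 - <<'E'
from h import *
s=get_obs(); print(s["tool_pos"],s["wrist_force"])
C,im=snap("wrist","w7.png"); np.savez("w7",r=C[1],e=C[2])
K,_,_,c=C; d=np.load("w4.npz"); C0=(K,d["r"],d["e"],c)
for f,CC in (("w4.png",C0),("w7.png",C)):
    h=cv2.cvtColor(cv2.imread("pics/"+f),cv2.COLOR_BGR2HSV)
    g=(h[...,0]>50)&(h[...,0]<75)&(h[...,1]>170)&(h[...,2]>130); g[:,:400]=0
    v,u=np.nonzero(g); print(f,u.size,onplane(CC,(u.mean(),v.mean()),.1).round(4))
    w=((h[...,2]>170)&(h[...,1]<50)).astype(np.uint8); n,l,st,ce=cv2.connectedComponentsWithStats(w)
    for i in range(1,n):
        if 200<st[i,4]<4000 and st[i,1]<200: print(st[i],onplane(CC,ce[i],.165).round(4),onplane(CC,ce[i],.124).round(4))
b=cv2.imread("pics/w7.png"); cv2.imwrite("pics/c7.png",np.vstack([cv2.resize(b[0:200,170:500],(792,480)),np.zeros((10,792,3),np.uint8)]))
E
```

```text
[0.56592044 0.08392891 0.25687232] [0.77012525 0.36863881 0.66274687]
w4.png 0 [nan nan nan]
[356   0  18  19 283] [0.5874 0.2249 0.165 ] [0.5923 0.2363 0.124 ]
[ 574    0   34   96 1737] [0.7588 0.198  0.165 ] [0.7894 0.2054 0.124 ]
[ 619    0   21   96 1129] [0.7927 0.1887 0.165 ] [0.8283 0.1947 0.124 ]
[ 295   68   53   56 2290] [0.555  0.1631 0.165 ] [0.555  0.1652 0.124 ]
[411  92  46  26 584] [0.6395 0.1547 0.165 ] [0.6522 0.1555 0.124 ]
[430  94  32   9 220] [0.6525 0.1613 0.165 ] [0.6671 0.1632 0.124 ]
[426 118  31  10 232] [0.6505 0.1427 0.165 ] [0.6648 0.1418 0.124 ]
w7.png 0 [nan nan nan]
[ 565    0   35   98 1885] [0.7615 0.1991 0.165 ] [0.7911 0.2065 0.124 ]
[ 611    0   29   98 1832] [0.7978 0.1943 0.165 ] [0.833  0.2009 0.124 ]
[ 282   72   54   55 2304] [0.5567 0.1631 0.165 ] [0.5553 0.165  0.124 ]
[400  94  48  27 542] [0.6439 0.1542 0.165 ] [0.6557 0.1547 0.124 ]
[419  96  32  10 221] [0.6542 0.1615 0.165 ] [0.6675 0.1632 0.124 ]
[415 120  31  10 240] [0.6523 0.1431 0.165 ] [0.6654 0.142  0.124 ]<stdin>:8: RuntimeWarning: Mean of empty slice.
  ret = ret.dtype.type(ret / rcount)
```

View pics/w7.png

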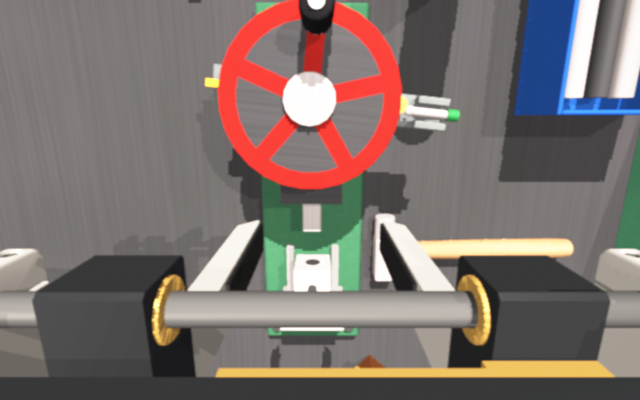

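The crank is released at about (317,5), the brass bump is at the plunger (404,104), the ram is drawn back, and the pin no longer shows at the foot. I'll check the plunger shift and crank angle.

```bash
python3 - <<'E'
from h import *
K,_,_,c=cam("wrist"); 
for f in ("w4","w7"):
    d=np.load(f+".npz"); C=(K,d["r"],d["e"],c); im=cv2.imread(f"pics/{f}.png"); h=cv2.cvtColor(im,cv2.COLOR_BGR2HSV)
    g=(h[...,0]>45)&(h[...,0]<80)&(h[...,1]>120)&(h[...,2]>120); g[:,:440]=0; g[:,480:]=0; g[:90]=0; g[130:]=0
    v,u=np.nonzero(g); P=onplane(C,(u.mean(),v.mean()),.107)
    w=((h[...,2]>170)&(h[...,1]<50)).astype(np.uint8); w[:,:410]=0; w[:,470:]=0
    n,l,st,ce=cv2.connectedComponentsWithStats(w); q=[onplane(C,ce[i],.107) for i in range(1,n) if 200<st[i,4]<250]
    print(f,u.size,P.round(4),"rel holder mm",((P-np.mean(q,0))*1000).round(2))
    H=[onplane(C,(x,y),.165) for x,y in ([(364.6,8.8)] if f=="w4" else [(317.5,3)])]; print(H)
E
```

```text
w4 99 [0.6888 0.1509 0.107 ] rel holder mm [16.85 -1.75  0.  ]
[array([0.58745416, 0.22486151, 0.165     ])]
w7 105 [0.6918 0.1505 0.107 ] rel holder mm [19.9  -2.18  0.  ]
[array([0.56363397, 0.22998872, 0.165     ])]
```

{"op": "step_arm", "data": {"increments": "2 -0.5 0 0 0 0; 3 0 0 0 0 0; 0 0 0 0 0 0; 0 0 0 0 0 0"}}

```text
time: 26.7
tool_pos: [0.561, 0.1342, 0.2568]
ee_rot: [-3.141, 0.001, 1.57]
wrist_force: [0.3, 0.4, 0.1]
width: 0.0659
```

```bash
python3 - <<'E'
from h import *
C,im=snap("wrist","w8.png"); h=cv2.cvtColor(im,cv2.COLOR_RGB2HSV); w=((h[...,2]>170)&(h[...,1]<50)).astype(np.uint8); n,l,st,ce=cv2.connectedComponentsWithStats(w)
for i in range(1,n):
    if 200<st[i,4]<4000 and st[i,1]<200 and 250<ce[i][0]<400:
        P=onplane(C,ce[i],.165); print(st[i],P.round(4),onplane(C,ce[i],.124).round(4),np.degrees(np.arctan2(*(P[:2]-AX))))
E
```

```text
[315  64  17  18 251] [0.5626 0.2323 0.165 ] [0.5629 0.2371 0.124 ] 6.488419637027706
[ 289  130   53   50 2064] [0.5561 0.17   0.165 ] [0.5554 0.1653 0.124 ] 13.07558393320181
```

The plunger has moved about 3.05 mm out, above the 2.3 mm home threshold. The crank rests at about 6.3°, roughly 1° from where it stood under load. One last look at the foot and pin.

{"op": "step_arm", "data": {"increments": "-4 0 0 0 0 0; -4 0 0 0 0 0; -4 0 0 0 0 0; -4 0 0 0 0 0; -4 0 0 0 0 0"}}

```text
time: 27.25
tool_pos: [0.56, -0.0693, 0.2571]
ee_rot: [3.141, 0.001, 1.566]
wrist_force: [0.7, -0.5, 0.2]
width: 0.0659
```

{"op": "step_arm", "data": {"increments": "-2 0 2 0 0 0; 0 0 3 0 0 0; 0 0 2 0 0 0; 0 0 0 0 0 0; 0 0 0 0 0 0"}}

```text
time: 27.75
tool_pos: [0.5602, -0.0875, 0.1872]
ee_rot: [-3.141, 0.0, 1.566]
wrist_force: [-0.0, 0.5, 0.4]
width: 0.0657
```

```bash
python3 - <<'E'
from h import *
C,im=snap("wrist","w9.png"); print(get_obs()["tool_pos"])
b=cv2.imread("pics/w9.png"); cv2.imwrite("pics/c9.png",cv2.resize(b[0:230,220:440],None,fx=2.5,fy=2.5,interpolation=cv2.INTER_CUBIC))
E
```

```text
[ 0.56082617 -0.08744615  0.18839387]
```

View pics/c9.png

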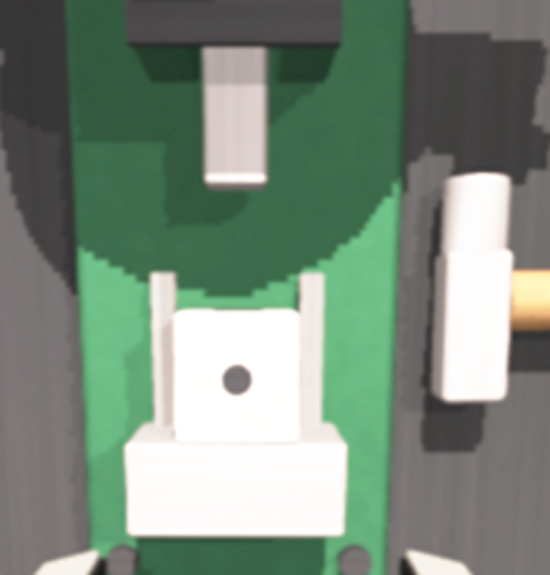

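The foot is tight against the anvil, no brass sticks out of its face, the ram is drawn back, and the hammer hasn't moved. I'm handing in.

```bash
python3 -c "
from bench import *
print(close_job())"
```

```text
the job is handed in; nothing more can be done
None
```

The job is done and handed in at about 28 s of the 72 s allowed. I set the silver foot down in the nest with its pin facing the ram. I then turned the crank clockwise to the home stop, eased off, let go and backed the arm clear.

**Last checks:**
- **Foot and pin:** the last close-up shows the foot against the anvil with no brass sticking out, and the ram drawn back.
- **Home stop:** the force at the crank rose from 6.5 to 14.6 N while the wheel almost stopped moving, well under the 23 N that counts as forcing.
- **Plunger:** it stood about 3.05 mm out after release, measured by camera to roughly ±0.3 mm. The home threshold is 2.3 mm and the full stop is about 3.5 mm.
- **Crank angle:** the crank rested at about 6.1–6.5° after release, against about 7.6° under load. The 1 to 1.5° difference fits the shoe and plunger springing back, and is within the 2° home band.

I saw no other object move. The last close-up covered only the press and hammer, so I did not re-measure the rest of the bench.

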